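# Take the dosing bottle out of the packed rack and stand it on the scale

### The job

One bottle in the packed rack wears a tall, narrow, square-sided dosing cap with a small nozzle; the others have low flat caps. Take that bottle by its cap, tip its top outward over the rack's low front lip until its shoulder is clear of the hold-down bar, and only then lift it out, leaving the others in the rack. Stand it gently upright in the middle of the scale's top (the printed ring) and let go.

Things in the scene. Friction and masses are not known exactly. Their poses are not given: they have to be found in the camera images.
- dosing_center (a point): Middle of the body of the dosing bottle: white, rectangular, 70 mm deep (x) by 58 wide (y) by 130 high to its flat shoulder, about 0.3 kg; the point is 65 mm above its foot. z up, -x its front, facing the robot. It stands in one of the rack's four places, its sides 2 mm from like bottles, which have only flat screw caps, 38 mm across and 12 mm high.
- dosing_cap (a point): Where to grip the dosing bottle: the axis of its tall square cap, 30 by 30 mm, sides along x and y, 34 mm above the shoulder: 99 mm above dosing_center and 8 mm nearer the front (-x); same axes. The cap reaches from 26 mm below this point to 16 mm above it, its nozzle 12 mm higher. Fingers closing along the row (y) at this height stay above the flat caps beside it.
- rack: Fixed grey rack, 88 mm deep, 258 wide; four places 60 mm apart along y. Origin: centre of the underside; z up; -x is outward, to the robot. Floor at z 6 mm. Front lip at x -38, top at z 24 mm. Hold-down bar along the row: z 150 to 157 (14 mm over the shoulders), front edge at x +20 mm: it stops a straight lift; tip a bottle 10 to 18 degrees about its front foot edge, then lift along its lean.
- scale_top (a point): Middle of the printed ring (110 mm across) on the flat top of a white digital scale fixed to the table; the point lies on the top surface, 22 mm above the table. The top is 170 mm (x) by 200 mm (y); the ring is 12 mm behind its middle (+x), and a black display lies by its front edge (-x). z up.
Things that resemble listed ones, but are neither listed nor needed, are in the scene too. Leave any red look-alike of the part that bears dosing_center alone.

How it is judged:
By the outcome, as a careful person would: the job done as asked, in the order asked, and still so for the second after the job is handed in, with the robot touching nothing.
It also fails if it takes over 48 s, if anything falls off the work surface, if the arm or the gripper's body presses on something with over 40 N, if the wrist force passes 120 N, or if a joint passes its speed limit or range.

### The arm

A 7-joint arm with a two-finger parallel gripper is mounted at the origin on the work surface. World frame = base frame: x ahead of the robot, y to its left, z up, the work surface at z = 0. Lengths are in m, angles in degrees, forces in N, time in s.
With the tool pointing down it reaches from about 0.375 to 0.925 m from the base axis. Payload 3.1 kg.
Tool frame: the origin (TCP) lies at the very end of the fingers, on their centre line; the grasp point (between the pads) lies 19 mm behind it; z points along the fingers, y is the line along which they close (so a half turn about z gives the same grasp; the last joint's range is limited). The gripper opens to 85 mm and grips with 20 to 120 N. Pads are 22 mm wide; open, the fingers measure 114 mm over their backs; the gripper's body (76 mm by 85 mm) begins 54 mm behind the grasp point. The pads swing forward as they close: fully open they stand 13 mm farther back than shut.
Start: joints at [-70.921, 21.939, 2.515, 91.553, -1.026, 66.532, -2.859], TCP at [0.271, 0.591, 0.231] pointing down, gripper open.
Joint ranges: [-149.38, 149.38], [-23.57, 123.04], [-84.95, 90], [0, 143.3], [-89.99, 269.99], [3.08, 112.72], [-163.45, 163.45]. Speed limits (degrees/s): [159.86, 159.86, 180, 180, 180, 180, 180].

### API

Orientations are given as a 3x3 rotation matrix whose columns are the frame's x, y, z axes.
In Python, from bench import * gives the robot as it stands.
- The arm moves only by the tool drive_tool, never from a script. Its arguments are lists of equal length, an entry for each row: "jaw": the opening, from 0 (shut) to 1 (fully open); "xyz": the shift along the tool's x, y, z in units of 0.2 m (1.0 is 0.2 m), a list of three; "twist": the turn, a rotation vector about the tool's x, y, z in units of 90 degrees (1.0 is 90 degrees), a list of three. In form: {"jaw": [jaw, ...], "xyz": [[x, y, z], ...], "twist": [[wx, wy, wz], ...]}. A call has 1 to 8 rows; each row is the pose to reach, as a shift and turn from the pose commanded when the call began, along the tool's axes at that moment; what a row does not reach only later rows make up. A row lasts 1/10 s, in which the tool goes at most 50 mm and 8.59 degrees, less where a joint would pass 70% of its speed; a pose out of reach is approached as far as the arm can. A call with a number of a shift or a turn outside -1 to 1 is refused whole. A call with a gripper value outside its range is refused whole. The fingers move at their own pace and stop on an object; "force" is the grip in N (left out, the last holds). Time passes only in rows, so rows that repeat a pose let the fingers close. It gives the time, the measured TCP pose, the force, the opening and the grip force at its end, in the units of the state.
- get_obs(): the state, without advancing time (a new reading comes with each control period).
- get_image(name): name is "side" or "top"; returns the picture (384x512x3 uint8, red, green, blue); there is no depth.
- get_calibration(name): a dict with "vfov" (degrees; the focal length in pixels is half the picture's height over the tangent of half this angle, whatever the lens; pixels are square), "cx", "cy" (the principal point, pixels), "pose" (4x4, takes a point from camera to world coordinates). Camera axes: x right, y up, looking along -z (the intrinsics and any distortion apply to the point x, -y, -z); pixel columns grow to the right and rows downward; lengths in m; the calibration is good to about 2 mm. A picture is of the moment at which its call begins. get_calibration takes no time and is no camera call.
- job_done(): hands the job in; it is judged then, once.
The state is a dict: "clock": time; "qpos": joint angles; "joint_velocities": joint speeds; "joint_torque": joint torques, N m; "eef_pos": TCP position; "eef_rot": TCP orientation; "ft_force": force on the tool from outside, world axes, zero at the start; "moment": the same for the moment, N m; "finger_gap": finger opening in m; "grasp_force": force on a finger pad.
Only numpy, scipy, OpenCV 4.12 (cv2) and the standard library are available. Lean on these libraries where they do the work, as an engineer would, in place of code of your own. Each camera call takes 0.05 s, during which the arm holds its last target. There are 200 camera calls.

## Working session

There is one attempt and no reset: what is moved stays moved. The work goes in short steps, Python scripts to look and compute and a tool call to move; the robot and the scene stay as the last step left them, time stands still between calls to the robot, and variables do not carry over. Pictures are saved under pics/ and viewed, at most 10 in all, crops included, and the job is handed in when it is done.

Besides the shell and the picture viewer there is one more tool, called after ">>>" in YAML: its name, and indented under it one key for each argument. drive_tool: Moves the arm, as the interface text tells. Shifts and turns lie within -1 to 1; 1 stands for 0.2 m of shift or 90 degrees of turn. Its arguments: {"type":"object","properties":{"jaw":{"type":"array"},"xyz":{"type":"array"},"twist":{"type":"array"},"force":{"type":"number"}},"required":["jaw","xyz","twist"]}

```bash
mkdir -p pics; ls; python3 - <<'E'
from bench import *
import cv2
for n in("side","top"):
    cv2.imwrite(f"pics/{n}0.png",get_image(n)[:,:,::-1]); print(n,get_calibration(n))
o=get_obs();print(o["clock"],o["eef_pos"],o["eef_rot"],o["finger_gap"])
E
```

```text
pics
side {'vfov': 50.25539680493927, 'cx': 259.303620903022, 'cy': 192.57042234657607, 'pose': array([[ 0.98104773,  0.12507708, -0.14799009,  0.38684468],
       [-0.19335082,  0.68189697, -0.70543035, -0.6957857 ],
       [ 0.01268082,  0.72067485,  0.69315723,  0.85514735],
       [ 0.        ,  0.        ,  0.        ,  1.        ]])}
top {'vfov': 47.93289785055237, 'cx': 255.10982676093099, 'cy': 193.19690663731336, 'pose': array([[-0.01443978,  0.98767526, -0.15584949,  0.35327152],
       [-0.99984872, -0.01577422, -0.00732895, -0.00297639],
       [-0.00969703,  0.15572009,  0.98775362,  1.24186818],
       [ 0.        ,  0.        ,  0.        ,  1.        ]])}
0.1 [0.27107173 0.58981572 0.23000498] [[-9.08680992e-01  4.17490208e-01 -8.84136287e-04]
 [ 4.17491124e-01  9.08678253e-01 -2.23472332e-03]
 [-1.29579689e-04 -2.39976966e-03 -9.99997112e-01]] 0.08503935151159556
```

View pics/side0.png

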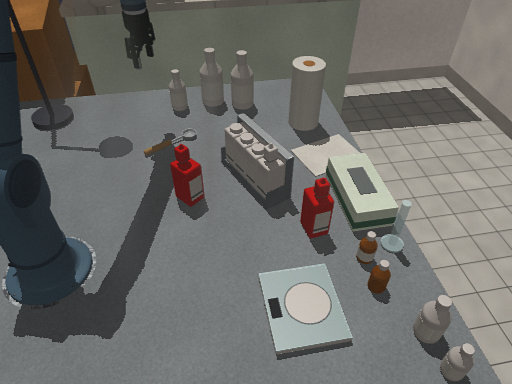

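View pics/top0.png

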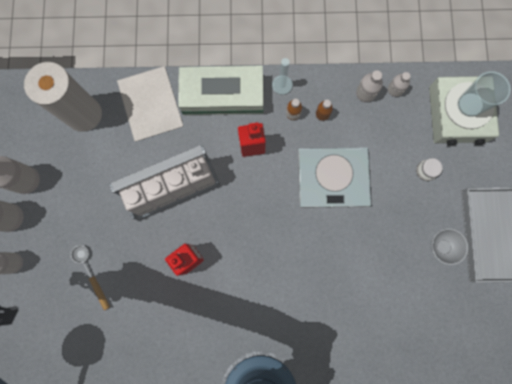

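The rack is at top px (165,182), with the dosing bottle probably at its right end (196,168). The scale ring is at top (334,173) and side (307,303). Next I'll zoom in on the rack.

```bash
python3 - <<'E'
import cv2,numpy as np
a=cv2.imread("pics/side0.png")[110:215,205:305];b=cv2.imread("pics/top0.png")[140:225,100:225]
a=cv2.resize(a,None,fx=4,fy=4,interpolation=2);b=cv2.resize(b,None,fx=5,fy=5,interpolation=2)
cv2.imwrite("pics/ca.png",a);cv2.imwrite("pics/cb.png",b)
E
```

```text
(no output)
```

View pics/ca.png

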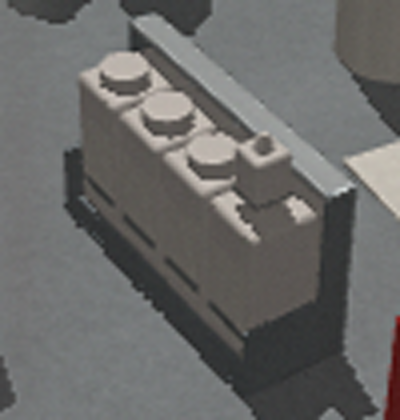

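View pics/cb.png

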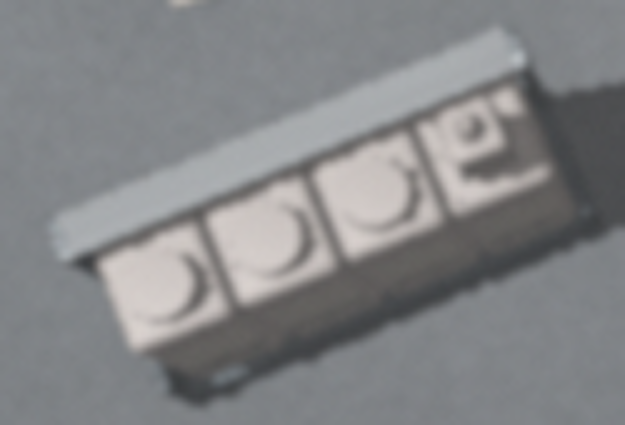

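```bash
cat > h.py <<'E'
from bench import *
import numpy as np, cv2
C={n:get_calibration(n) for n in("side","top")}
def ray(n,p):
    c=C[n];f=192/np.tan(np.radians(c["vfov"]/2));P=c["pose"]
    return P[:3,3],P[:3,:3]@np.array([(p[0]-c["cx"])/f,-(p[1]-c["cy"])/f,-1])
def onz(n,p,z):
    o,d=ray(n,p);return o+d*(z-o[2])/d[2]
def proj(n,X):
    c=C[n];f=192/np.tan(np.radians(c["vfov"]/2));P=c["pose"];q=P[:3,:3].T@(np.array(X)-P[:3,3])
    return np.array([c["cx"]-f*q[0]/q[2],c["cy"]+f*q[1]/q[2]])
def tri(a,b):
    o1,d1=ray("side",a);o2,d2=ray("top",b)
    s=np.linalg.lstsq(np.c_[d1,-d2],o2-o1,rcond=None)[0]
    u,v=o1+s[0]*d1,o2+s[1]*d2;return (u+v)/2,np.linalg.norm(u-v)
E
python3 - <<'E'
from h import *
np.set_printoptions(precision=4,suppress=True)
sa=lambda x,y:(x/4+205-.4,y/4+110-.4); tb=lambda x,y:(x/5+100-.4,y/5+140-.4)
print("nozzle tri",tri(sa(264,143),tb(472,124)), onz("side",sa(264,143),.198),onz("top",tb(472,124),.198))
print("captop side",onz("side",sa(264,154),.186),"top",onz("top",tb(466,124),.186))
for q in((160,282),(264,240),(368,192)): print("flat top",onz("top",tb(*q),.148))
for q in((125,67),(168,107),(213,151)): print("flat side",onz("side",sa(*q),.148))
a,b=onz("top",tb(70,262),.157),onz("top",tb(525,64),.157);d=a-b;print("bar",a,b,np.linalg.norm(d),np.degrees(np.arctan2(-d[0],d[1])))
a,b=onz("top",tb(52,222),.157),onz("top",tb(500,27),.157);d=a-b;print("barback",a,b,np.linalg.norm(d),np.degrees(np.arctan2(-d[0],d[1])))
# shoulder front edge corners
a,b=onz("top",tb(135,352),.136),onz("top",tb(552,178),.136);d=a-b;print("shoulder front",a,b,np.linalg.norm(d),np.degrees(np.arctan2(-d[0],d[1])))
# ring: bright ellipse in both
for n,box in(("side",(255,260,355,355)),("top",(295,145,375,210))):
    im=cv2.imread(f"pics/{n}0.png");x0,y0,x1,y1=box;c=im[y0:y1,x0:x1].astype(int)
    m=((c[:,:,2]>c[:,:,0]+3)&(c[:,:,2]>150)).astype(np.uint8)
    k,l,s,ce=cv2.connectedComponentsWithStats(m);i=1+np.argmax(s[1:,4]);
    cn=max(cv2.findContours((l==i).astype(np.uint8),0,1)[0],key=cv2.contourArea);e=cv2.fitEllipse(cn)
    p=(e[0][0]+x0,e[0][1]+y0);print("ring",n,p,e[1],s[i],onz(n,p,.022))
    w=(c.min(2)>110).astype(np.uint8)
    # scale outline
    r=cv2.minAreaRect(max(cv2.findContours(w,0,1)[0],key=cv2.contourArea));print(r)
    if n=="top":
        bx=cv2.boxPoints(r)+[x0,y0];q=[onz(n,t,.022) for t in bx];print(np.array(q))
E
```

```text
nozzle tri (array([0.5946, 0.1566, 0.1879]), np.float64(0.0006388257233871378)) [0.5911 0.1436 0.198 ] [0.5926 0.155  0.198 ]
captop side [0.5923 0.1472 0.186 ] top [0.5954 0.1599 0.186 ]
flat top [0.5236 0.3225 0.148 ]
flat top [0.5447 0.2694 0.148 ]
flat top [0.569  0.2161 0.148 ]
flat side [0.5241 0.317  0.148 ]
flat side [0.5471 0.2617 0.148 ]
flat side [0.5693 0.2048 0.148 ]
bar [0.5333 0.3662 0.157 ] [0.6333 0.1341 0.157 ] 0.2527110577872508 23.297443625620602
barback [0.5542 0.3762 0.157 ] [0.6532 0.1471 0.157 ] 0.2495344902629452 23.368745557569866
shoulder front [0.4891 0.3379 0.136 ] [0.5772 0.1224 0.136 ] 0.2328391253966705 22.23526895673104
ring side (307.3120574951172, 302.7040557861328) (38.41820526123047, 45.02500915527344) [  30   23   45   40 1418] [ 0.6027 -0.226   0.022 ]
((49.50000762939453, 46.99999237060547), (93.99998474121094, 98.99998474121094), 90.0)
ring top (333.8915557861328, 172.5313549041748) (34.03572082519531, 34.97734451293945) [ 21  10  36  36 984] [ 0.6023 -0.2213  0.022 ]
((39.5, 32.0), (64.0, 79.0), 90.0)
[[ 0.6858 -0.112   0.022 ]
 [ 0.6818 -0.341   0.022 ]
 [ 0.495  -0.3303  0.022 ]
 [ 0.4985 -0.1066  0.022 ]]
```

```bash
python3 - <<'E'
from h import *
np.set_printoptions(precision=2,suppress=True)
X=get_obs()["eef_pos"]
for n in C: print(n,proj(n,X),proj(n,X+[0,0,.02]))
im=cv2.cvtColor(cv2.imread("pics/top0.png"),6).astype(float)
g=cv2.GaussianBlur(im,(5,5),0)
r=[]
for x in list(range(90,180,10))+list(range(300,440,10))+list(range(5,85,10)):
    col=g[55:80,x]; r.append((x,55+np.argmax(np.abs(np.diff(col)))))
print(sorted(r))
s=cv2.imread("pics/side0.png")[0:90,100:180];t=cv2.imread("pics/top0.png")[285:345,0:80]
z=np.zeros((540,480,3),np.uint8)
cv2.imwrite("pics/grip.png",np.hstack([cv2.resize(s,None,fx=5,fy=5)[:450],cv2.copyMakeBorder(cv2.resize(t,None,fx=5,fy=5),0,150,0,0,0)]))
E
```

```text
side [144.8   65.21] [143.67  59.35]
top [  1.58 301.33] [ -3.66 302.15]
[(5, np.int64(57)), (15, np.int64(56)), (25, np.int64(56)), (35, np.int64(64)), (45, np.int64(61)), (55, np.int64(62)), (65, np.int64(55)), (75, np.int64(55)), (90, np.int64(67)), (100, np.int64(66)), (110, np.int64(66)), (120, np.int64(78)), (130, np.int64(75)), (140, np.int64(72)), (150, np.int64(69)), (160, np.int64(67)), (170, np.int64(65)), (300, np.int64(78)), (310, np.int64(63)), (320, np.int64(63)), (330, np.int64(62)), (340, np.int64(62)), (350, np.int64(62)), (360, np.int64(62)), (370, np.int64(62)), (380, np.int64(78)), (390, np.int64(61)), (400, np.int64(61)), (410, np.int64(61)), (420, np.int64(61)), (430, np.int64(61))]
```

View pics/grip.png

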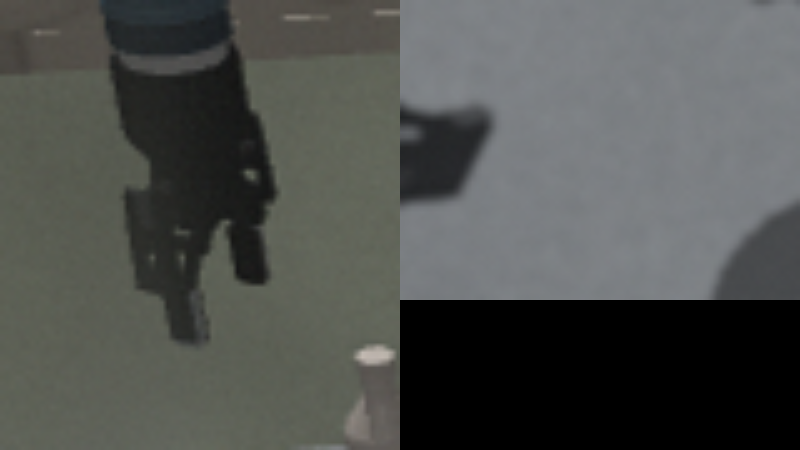

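The fingertips in side (137,69) and (150,57) match the projected TCP to about 1 px, so I trust the side view. Cap estimate: x ≈ 0.590, y ≈ 0.147–0.155, rack yaw ≈ 22.8°. I'll hover over the cap and compare it directly with the gripper.

```bash
cat >> h.py <<'E'
from scipy.spatial.transform import Rotation as Ro
np.set_printoptions(precision=4,suppress=True)
def Rt(yaw,tip=0):  # tool y along row; tip deg = lean outward (tool +x)
    c,s=np.cos(np.radians(yaw)),np.sin(np.radians(yaw))
    return np.c_[[-c,-s,0],[-s,c,0],[0,0,-1]]@Ro.from_euler('y',-tip,degrees=True).as_matrix()
def go(pos,yaw,tip=0):
    o=get_obs();R=np.array(o["eef_rot"]);p=np.array(o["eef_pos"])
    print("t",round(o["clock"],2),"xyz",R.T@(np.array(pos)-p)/.2,"twist",Ro.from_matrix(R.T@Rt(yaw,tip)).as_rotvec()/np.pi*2)
E
python3 -c "
from h import *
go([.271,.59,.33],22.8);go([.591,.151,.33],22.8)"
```

```text
t 0.1 xyz [ 0.0006 -0.0005 -0.5   ] twist [-0.0015 -0.0006 -0.5275]
t 0.1 xyz [-2.3696 -1.3271 -0.4965] twist [-0.0015 -0.0006 -0.5275]
```

>>> drive_tool:
  jaw: [1, 1, 1, 1, 1, 1, 1]
  xyz:
    - [0, 0, -0.3]
    - [-0.1, 0, -0.5]
    - [-0.4, -0.2, -0.5]
    - [-0.65, -0.36, -0.5]
    - [-0.9, -0.5, -0.5]
    - [-1, -0.56, -0.5]
    - [-1, -0.56, -0.5]
  twist:
    - [0, 0, -0.09]
    - [0, 0, -0.18]
    - [0, 0, -0.27]
    - [0, 0, -0.36]
    - [0, 0, -0.45]
    - [0, 0, -0.5275]
    - [0, 0, -0.5275]

```text
clock: 0.8
eef_pos: [0.4119, 0.3977, 0.331]
eef_rot: [[-0.926, -0.378, 0.002], [-0.378, 0.926, -0.004], [-0.001, -0.004, -1.0]]
ft_force: [-0.4, 0.4, -0.1]
finger_gap: 0.0857
grasp_force: 0.0
```

```bash
python3 -c "
from h import *
print(get_obs()['eef_pos']);go([.591,.151,.33],22.8);go([.591,.151,.24],22.8)"
```

```text
[0.4119 0.3977 0.331 ]
t 0.8 xyz [-0.363  -1.4805  0.012 ] twist [-0.0028  0.0003 -0.0066]
t 0.8 xyz [-0.3628 -1.4785  0.462 ] twist [-0.0028  0.0003 -0.0066]
```

>>> drive_tool:
  jaw: [1, 1, 1, 1, 1]
  xyz:
    - [-0.06, -0.24, 0]
    - [-0.12, -0.49, 0]
    - [-0.18, -0.74, 0]
    - [-0.24, -1, 0]
    - [-0.24, -1, 0]
  twist:
    - [-0.003, 0, -0.007]
    - [-0.003, 0, -0.007]
    - [-0.003, 0, -0.007]
    - [-0.003, 0, -0.007]
    - [-0.003, 0, -0.007]

```text
clock: 1.3
eef_pos: [0.5325, 0.2305, 0.331]
eef_rot: [[-0.923, -0.384, 0.0], [-0.384, 0.923, -0.0], [0.0, -0.001, -1.0]]
ft_force: [0.4, -0.5, -0.1]
finger_gap: 0.0853
grasp_force: 0.0
```

```bash
python3 -c "
from h import *
print(get_obs()['eef_pos']);go([.591,.151,.24],22.8)"
```

```text
[0.5325 0.2305 0.331 ]
t 1.3 xyz [-0.1174 -0.479   0.4551] twist [-0.0003 -0.     -0.0021]
```

>>> drive_tool:
  jaw: [1, 1, 1, 1, 1, 1]
  xyz:
    - [-0.06, -0.24, 0.1]
    - [-0.117, -0.479, 0.25]
    - [-0.117, -0.479, 0.4]
    - [-0.117, -0.479, 0.455]
    - [-0.117, -0.479, 0.455]
    - [-0.117, -0.479, 0.455]
  twist:
    - [0, 0, 0]
    - [0, 0, 0]
    - [0, 0, 0]
    - [0, 0, 0]
    - [0, 0, 0]
    - [0, 0, 0]

```text
clock: 1.9
eef_pos: [0.587, 0.1644, 0.2407]
eef_rot: [[-0.916, -0.401, -0.002], [-0.401, 0.916, 0.006], [-0.001, 0.006, -1.0]]
ft_force: [-0.6, -0.3, 1.0]
finger_gap: 0.0854
grasp_force: 0.0
```

```bash
python3 - <<'E'
from h import *
o=get_obs();R=np.array(o["eef_rot"]);p=np.array(o["eef_pos"]);print(p,o["clock"])
ims=[]
for n in("side","top"):
    im=get_image(n)[:,:,::-1].copy();cv2.imwrite(f"pics/{n}1.png",im)
    q=proj(n,p);print(n,q,[proj(n,p+R@[0,s*.0425,-.013]) for s in(-1,1)])
    x,y=int(q[0])-50,int(q[1])-50
    print(x,y);ims.append(cv2.resize(im[y:y+120,x:x+100],None,fx=4,fy=4,interpolation=2))
cv2.imwrite("pics/h1.png",np.hstack(ims))
E
```

```text
[0.587  0.1644 0.2407] 1.9
side [267.891  127.5389] [array([277.9013, 131.4847]), array([258.6364, 115.6048])]
217 77
top [187.3598 162.7625] [array([203.0978, 154.1916]), array([169.7786, 168.8579])]
137 112
```

View pics/h1.png

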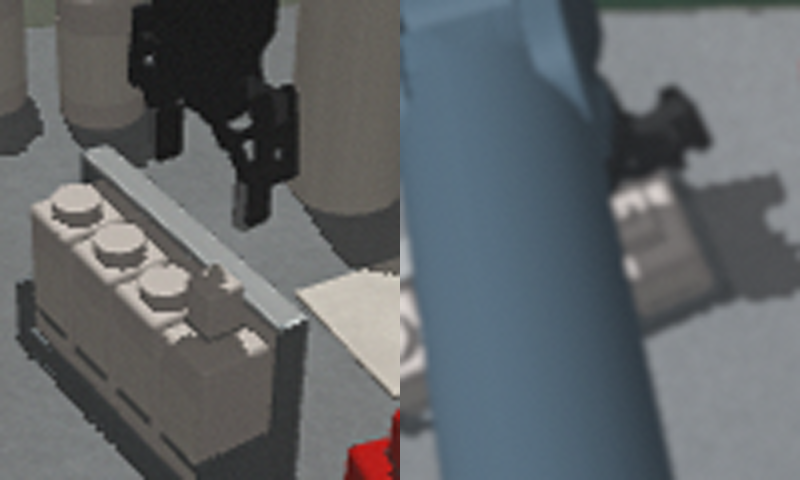

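```bash
python3 - <<'E'
from h import *
for p in((269.2,141.6),(270.5,143)): print(onz("side",p,.198))
for p in((269.7,146.8),(271,148.2)): print(onz("side",p,.186))
# segment lit cap top: dump crop
im=cv2.imread("pics/side1.png")[135:172,255:295]
cv2.imwrite("pics/cap.png",cv2.resize(im,None,fx=15,fy=15,interpolation=0))
o=get_obs();print(o["eef_pos"],o["clock"],o["eef_rot"])
E
```

```text
[0.5909 0.1603 0.198 ]
[0.593  0.1536 0.198 ]
[0.5911 0.1532 0.186 ]
[0.5932 0.1466 0.186 ]
[0.588  0.1641 0.242 ] 2.0 [[-0.9162 -0.4007  0.0012]
 [-0.4007  0.9162  0.0065]
 [-0.0037  0.0055 -1.    ]]
```

View pics/cap.png

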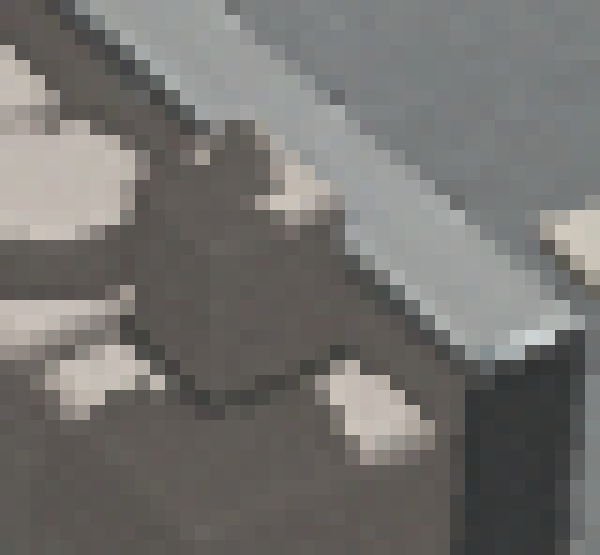

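```bash
python3 - <<'E'
from h import *
L,F,Rr=[onz("side",(x/15+254.5,y/15+134.5),.136) for x,y in((130,325),(212,408),(345,355))]
print(L,F,Rr,(L+Rr)/2,np.linalg.norm(L-Rr),np.linalg.norm(L-F),np.linalg.norm(F-Rr))
# front bottle row shoulder corners etc
o=get_obs();print(o["qpos"],o["joint_velocities"],o["ft_force"],o["joint_torque"])
go([.591,.151,.24],22.8)
E
```

```text
[0.5794 0.1781 0.136 ] [0.5893 0.1517 0.136 ] [0.6168 0.1623 0.136 ] [0.5981 0.1702 0.136 ] 0.04062899035499672 0.02820778606024755 0.02947529055852024
[-31.258   17.2425  14.5035  97.2985  -5.0337  65.8817  98.2868] [ 0.3198 -0.2722  0.5508 -0.1267  0.1331 -0.1197  0.0973] [0.8002 0.2517 0.1753] [  0.1229 -37.5438   2.4683 -24.3621  -0.0037   0.0132  -0.0032]
t 2.0 xyz [ 0.0125 -0.066   0.0096] twist [0.0035 0.0023 0.0091]
```

```bash
python3 - <<'E'
from h import *
for z in(.136,.144,.186,.198): print(z,proj("side",[.596,.158,z]),proj("top",[.596,.158,z]))
im=cv2.imread("pics/side0.png")[135:172,255:295]
im2=cv2.imread("pics/top0.png")[152:187,175:215]
cv2.imwrite("pics/cap0.png",np.hstack([cv2.resize(i[:35],None,fx=10,fy=10,interpolation=0) for i in(im,im2)]))
E
```

```text
0.136 [270.5138 159.986 ] [196.4177 168.3844]
0.144 [270.6059 157.7299] [195.975  167.7309]
0.186 [271.1046 145.5109] [193.545  164.1436]
0.198 [271.2519 141.8998] [192.8161 163.0675]
```

View pics/cap0.png

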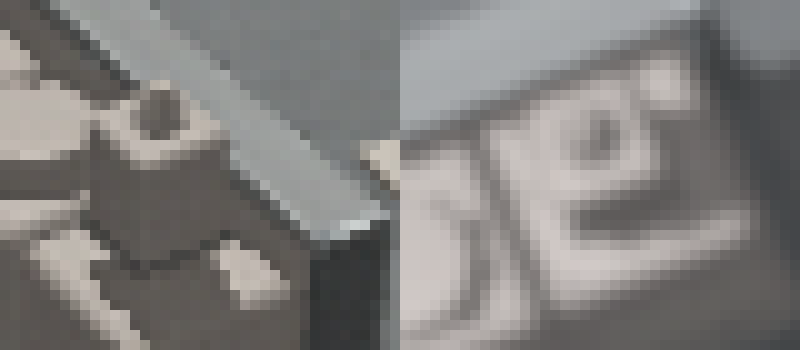

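```bash
python3 -c "
from h import *
go([.593,.157,.20],22.6);go([.593,.157,.154],22.6)"
```

```text
t 2.0 xyz [-0.0079 -0.0436  0.2098] twist [0.0035 0.0023 0.0113]
t 2.0 xyz [-0.007  -0.0449  0.4398] twist [0.0035 0.0023 0.0113]
```

>>> drive_tool:
  jaw: [1, 1, 1, 1, 1, 1]
  xyz:
    - [-0.008, -0.044, 0.1]
    - [-0.008, -0.044, 0.2]
    - [-0.008, -0.044, 0.21]
    - [-0.008, -0.044, 0.21]
    - [-0.008, -0.044, 0.21]
    - [-0.008, -0.044, 0.21]
  twist:
    - [0.0035, 0.0023, 0.011]
    - [0.0035, 0.0023, 0.011]
    - [0.0035, 0.0023, 0.011]
    - [0.0035, 0.0023, 0.011]
    - [0.0035, 0.0023, 0.011]
    - [0.0035, 0.0023, 0.011]

```text
clock: 2.6
eef_pos: [0.5934, 0.1548, 0.1996]
eef_rot: [[-0.924, -0.382, -0.0], [-0.382, 0.924, -0.001], [0.001, -0.001, -1.0]]
ft_force: [0.4, 0.3, 0.9]
finger_gap: 0.0856
grasp_force: 0.0
```

```bash
python3 -c "
from h import *
o=get_obs();print(o['eef_pos'],o['eef_rot'])
go([.593,.157,.154],22.6)
cv2.imwrite('pics/s2.png',cv2.resize(get_image('side')[90:190,215:325,::-1],None,fx=6,fy=6,interpolation=2))
R=np.array(o['eef_rot']);p=np.array(o['eef_pos']);print([(proj('side',p+R@[0,s*.0425,-.013])-[215,90])*6 for s in(-1,1)])
"
```

```text
[0.5934 0.1548 0.1996] [[-0.9241 -0.3822 -0.0002]
 [-0.3822  0.9241 -0.0009]
 [ 0.0005 -0.0008 -1.    ]]
t 2.6 xyz [-0.0026  0.011   0.2278] twist [-0.0005 -0.0003 -0.0015]
[array([390.962 , 339.5001]), array([280.2632, 241.9047])]
```

View pics/s2.png

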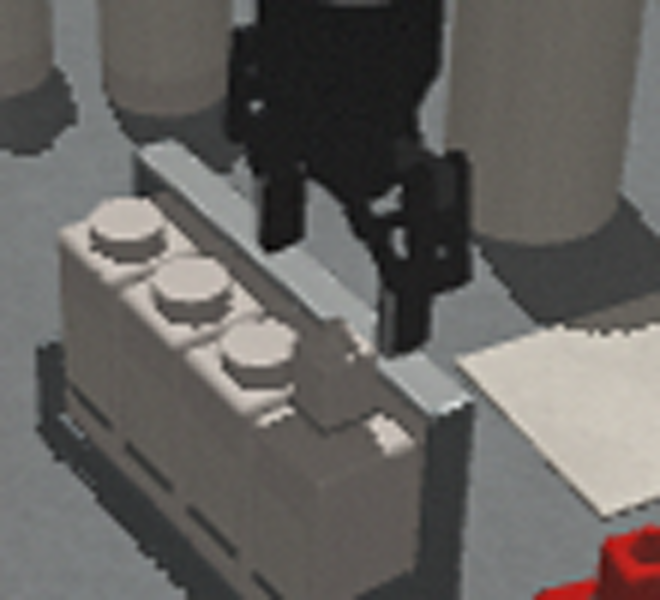

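Fingertips at crop (283,248) and (405,350) straddle the cap at (335,375), so the grip is lined up along the row. Descending.

>>> drive_tool:
  jaw: [1, 1, 1, 1, 1, 1]
  xyz:
    - [-0.002, 0.015, 0.08]
    - [-0.002, 0.015, 0.15]
    - [-0.002, 0.015, 0.2]
    - [-0.002, 0.015, 0.225]
    - [-0.002, 0.015, 0.225]
    - [-0.002, 0.015, 0.225]
  twist:
    - [0, 0, 0]
    - [0, 0, 0]
    - [0, 0, 0]
    - [0, 0, 0]
    - [0, 0, 0]
    - [0, 0, 0]

```text
clock: 3.25
eef_pos: [0.5916, 0.1568, 0.1527]
eef_rot: [[-0.924, -0.381, -0.003], [-0.381, 0.924, -0.002], [0.004, -0.001, -1.0]]
ft_force: [0.2, 0.5, 0.5]
finger_gap: 0.0858
grasp_force: 0.0
```

>>> drive_tool:
  jaw: [0.7, 0.55, 0.48, 0.45, 0.45, 0.45]
  xyz:
    - [0, 0, 0]
    - [0, 0, 0]
    - [0, 0, 0]
    - [0, 0, 0]
    - [0, 0, 0]
    - [0, 0, 0]
  twist:
    - [0, 0, 0]
    - [0, 0, 0]
    - [0, 0, 0]
    - [0, 0, 0]
    - [0, 0, 0]
    - [0, 0, 0]
  force: 20

```text
clock: 3.85
eef_pos: [0.5915, 0.1569, 0.1528]
eef_rot: [[-0.924, -0.382, -0.003], [-0.382, 0.924, -0.002], [0.004, -0.001, -1.0]]
ft_force: [0.2, -0.5, -0.3]
finger_gap: 0.0389
grasp_force: 0.0
```

```bash
python3 -c "
from h import *
o=get_obs();print({k:o[k] for k in('eef_pos','ft_force','moment','finger_gap','grasp_force')})
cv2.imwrite('pics/s3.png',cv2.resize(get_image('side')[90:190,215:325,::-1],None,fx=6,fy=6,interpolation=2))
"
```

```text
{'eef_pos': array([0.5915, 0.1569, 0.1528]), 'ft_force': array([ 0.1753, -0.5026, -0.3187]), 'moment': array([ 0.0038,  0.0433, -0.0221]), 'finger_gap': 0.038856102204092885, 'grasp_force': 0.0}
```

View pics/s3.png

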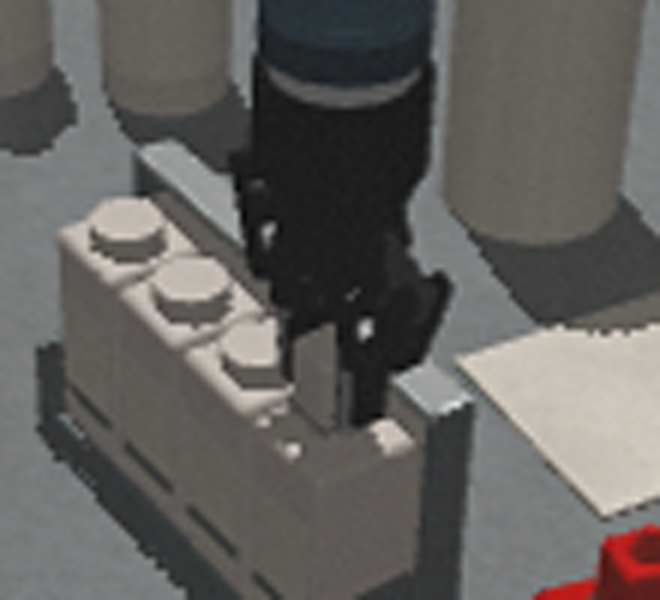

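>>> drive_tool:
  jaw: [0.4, 0.36, 0.32, 0.25, 0.2, 0.2]
  xyz:
    - [0, 0, 0]
    - [0, 0, 0]
    - [0, 0, 0]
    - [0, 0, 0]
    - [0, 0, 0]
    - [0, 0, 0]
  twist:
    - [0, 0, 0]
    - [0, 0, 0]
    - [0, 0, 0]
    - [0, 0, 0]
    - [0, 0, 0]
    - [0, 0, 0]
  force: 20

```text
clock: 4.5
eef_pos: [0.5916, 0.1568, 0.1528]
eef_rot: [[-0.924, -0.382, -0.003], [-0.382, 0.924, -0.002], [0.003, -0.001, -1.0]]
ft_force: [0.4, -0.0, 0.3]
finger_gap: 0.0295
grasp_force: 20.4
```

```bash
python3 -c "
from h import *
o=get_obs();print({k:o[k] for k in('eef_pos','ft_force','moment','finger_gap','grasp_force')}, np.array(o['eef_rot']).T@o['ft_force'])
"
```

```text
{'eef_pos': array([0.5916, 0.1568, 0.1528]), 'ft_force': array([ 0.4148, -0.0296,  0.3051]), 'moment': array([-0.0586, -0.0765,  0.0275]), 'finger_gap': 0.0294881512725173, 'grasp_force': 20.389739871025085} [-0.371  -0.186  -0.3062]
```

>>> drive_tool:
  jaw: [0.2, 0.2, 0.2, 0.2, 0.2, 0.2, 0.2, 0.2]
  xyz:
    - [0, 0, 0]
    - [0, 0, -0.01]
    - [0, 0, -0.01]
    - [0.025, 0, -0.014]
    - [0.049, 0, -0.0175]
    - [0.074, 0, -0.02]
    - [0.098, 0, -0.0215]
    - [0.098, 0, -0.0215]
  twist:
    - [0, 0, 0]
    - [0, 0, 0]
    - [0, 0, 0]
    - [0, -0.022, 0]
    - [0, -0.044, 0]
    - [0, -0.067, 0]
    - [0, -0.089, 0]
    - [0, -0.089, 0]
  force: 60

```text
clock: 5.3
eef_pos: [0.572, 0.149, 0.1567]
eef_rot: [[-0.916, -0.381, 0.125], [-0.378, 0.924, 0.051], [-0.135, -0.0, -0.991]]
ft_force: [0.3, 0.2, -2.3]
finger_gap: 0.0289
grasp_force: 59.5
```

```bash
python3 -c "
from h import *
o=get_obs();print({k:o[k] for k in('eef_pos','eef_rot','ft_force','moment','finger_gap','grasp_force')}, np.array(o['eef_rot']).T@o['ft_force'])
cv2.imwrite('pics/s4.png',cv2.resize(get_image('side')[90:190,215:325,::-1],None,fx=6,fy=6,interpolation=2))
"
```

```text
{'eef_pos': array([0.572 , 0.149 , 0.1567]), 'eef_rot': array([[-0.916 , -0.3812,  0.1249],
       [-0.3778,  0.9245,  0.0513],
       [-0.135 , -0.0002, -0.9908]]), 'ft_force': array([ 0.3155,  0.2258, -2.3245]), 'moment': array([-0.1218,  0.2643, -0.0215]), 'finger_gap': 0.028903595845439407, 'grasp_force': 59.48267877101898} [-0.0605  0.0889  2.3542]
```

```bash
python3 -c "
from h import *
go([.5574,.1427,.158],22.4,15)"
```

```text
t 5.35 xyz [ 0.0804 -0.0018 -0.0168] twist [-0.0002 -0.081   0.0004]
```

>>> drive_tool:
  jaw: [0.2, 0.2, 0.2, 0.2, 0.2, 0.2]
  xyz:
    - [0.02, 0, -0.004]
    - [0.04, 0, -0.008]
    - [0.06, 0, -0.013]
    - [0.08, 0, -0.017]
    - [0.08, 0, -0.017]
    - [0.08, 0, -0.017]
  twist:
    - [0, -0.02, 0]
    - [0, -0.04, 0]
    - [0, -0.06, 0]
    - [0, -0.081, 0]
    - [0, -0.081, 0]
    - [0, -0.081, 0]

```text
clock: 5.95
eef_pos: [0.5583, 0.1434, 0.1582]
eef_rot: [[-0.893, -0.382, 0.24], [-0.369, 0.924, 0.098], [-0.259, -0.001, -0.966]]
ft_force: [0.3, -0.9, -2.5]
finger_gap: 0.0289
grasp_force: 59.6
```

```bash
python3 -c "
from h import *
o=get_obs();print({k:o[k] for k in('moment','finger_gap','grasp_force')}, np.array(o['eef_rot']).T@o['ft_force'])
cv2.imwrite('pics/s5.png',cv2.resize(get_image('side')[90:190,200:310,::-1],None,fx=6,fy=6,interpolation=2))
"
```

```text
{'moment': array([-0.1928,  0.4724,  0.006 ]), 'finger_gap': 0.028915400529132794, 'grasp_force': 59.6047443151474} [ 0.7673 -0.9649  2.414 ]
```

View pics/s5.png

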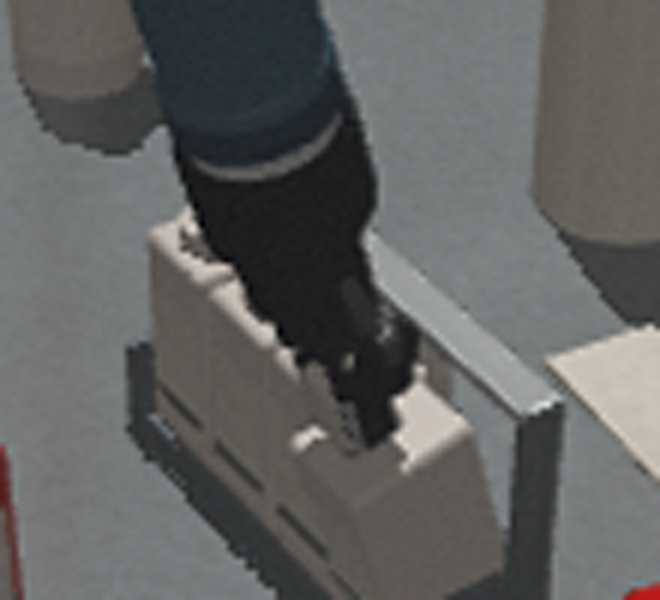

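The bottle has tipped about 15° with the gripper. Its rear shoulder edge (crop 470,430) is well in front of the bar (560,405), and the forces are small. Lifting along the lean.

>>> drive_tool:
  jaw: [0.2, 0.2, 0.2, 0.2, 0.2, 0.2, 0.2, 0.2]
  xyz:
    - [0, 0, -0.04]
    - [0, 0, -0.1]
    - [0, 0, -0.2]
    - [0, 0, -0.33]
    - [0, 0, -0.48]
    - [0, 0, -0.63]
    - [0, 0, -0.78]
    - [0, 0, -0.9]
  twist:
    - [0, 0, 0]
    - [0, 0, 0]
    - [0, 0, 0]
    - [0, 0, 0]
    - [0, 0, 0]
    - [0, 0, 0]
    - [0, 0, 0]
    - [0, 0, 0]

```text
clock: 6.8
eef_pos: [0.5152, 0.1251, 0.3357]
eef_rot: [[-0.892, -0.381, 0.244], [-0.368, 0.925, 0.1], [-0.264, -0.001, -0.965]]
ft_force: [0.6, 0.8, -2.4]
finger_gap: 0.0297
grasp_force: 59.6
```

>>> drive_tool:
  jaw: [0.2, 0.2, 0.2]
  xyz:
    - [0.05, 0, -0.1]
    - [0.1, 0, -0.2]
    - [0.1, 0, -0.2]
  twist:
    - [0, 0.04, 0]
    - [0, 0.08, 0]
    - [0, 0.12, 0]

```text
clock: 7.1
eef_pos: [0.488, 0.1134, 0.3708]
eef_rot: [[-0.922, -0.381, 0.075], [-0.379, 0.925, 0.03], [-0.081, -0.001, -0.997]]
ft_force: [0.5, 1.2, -2.2]
finger_gap: 0.0293
grasp_force: 59.6
```

```bash
python3 -c "
from h import *
o=get_obs();print(o['eef_pos'],o['ft_force'],o['finger_gap'],o['qpos'])
X=np.array([.602,-.2225,0])
for yaw in(22.4,0,-20):
  c,s=np.cos(np.radians(yaw)),np.sin(np.radians(yaw)); go(X-[.008*c,.008*s,-.36],yaw)
print(proj('top',[.602,-.2225,.022]),proj('side',[.602,-.2225,.022]))
for n in('side','top'): cv2.imwrite(f'pics/{n}6.png',get_image(n)[:,:,::-1])
"
```

```text
[0.488  0.1134 0.3708] [ 0.4974  1.1637 -2.2268] 0.029263741475658585 [-32.0563  -3.5167  13.8764 104.4866   0.5545  74.3113  94.0671]
t 7.1 xyz [ 0.1559 -1.7703  0.0426] twist [-0.0003  0.0514 -0.0004]
t 7.1 xyz [ 0.1529 -1.7551  0.0429] twist [0.0097 0.0508 0.2484]
t 7.1 xyz [ 0.1455 -1.7433  0.0435] twist [0.0187 0.0492 0.4705]
[334.2994 172.622 ] [306.6114 301.4129]
```

View pics/side6.png

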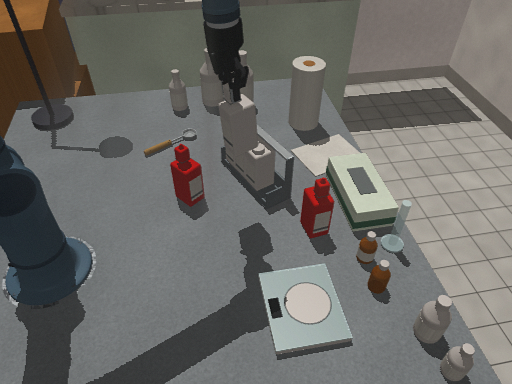

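Picture: the bottle hangs upright at (240,125), and three flat-cap bottles remain in the rack at (258,160). That made 12 viewed pictures, over the limit of 10, so from here I'll use numbers only.

>>> drive_tool:
  jaw: [0.2, 0.2, 0.2, 0.2, 0.2, 0.2, 0.2]
  xyz:
    - [0.01, -0.1, 0]
    - [0.03, -0.25, 0]
    - [0.05, -0.42, 0]
    - [0.06, -0.6, 0]
    - [0.07, -0.78, 0]
    - [0.08, -0.9, 0]
    - [0.08, -0.95, 0]
  twist:
    - [0.002, 0.01, 0.04]
    - [0.004, 0.02, 0.08]
    - [0.005, 0.03, 0.12]
    - [0.007, 0.04, 0.16]
    - [0.008, 0.05, 0.2]
    - [0.01, 0.051, 0.23]
    - [0.01, 0.051, 0.248]

```text
clock: 7.9
eef_pos: [0.545, -0.0719, 0.3643]
eef_rot: [[-1.0, 0.007, -0.006], [0.007, 1.0, -0.005], [0.006, -0.005, -1.0]]
ft_force: [-0.5, 0.0, -1.4]
finger_gap: 0.0294
grasp_force: 59.8
```

```bash
python3 -c "
from h import *
o=get_obs();print(o['eef_pos'],o['ft_force'],o['finger_gap'],o['qpos'])
go([.594,-.2215,.30],0)"
```

```text
[ 0.545  -0.0719  0.3643] [-0.5396  0.0287 -1.4465] 0.02935808713099924 [-20.6274   5.9024  25.822   96.337   -2.3246  78.6496  95.1665]
t 7.9 xyz [-0.2519 -0.7448  0.3237] twist [-0.0029 -0.0035 -0.0042]
```

>>> drive_tool:
  jaw: [0.2, 0.2, 0.2, 0.2, 0.2, 0.2, 0.2, 0.2]
  xyz:
    - [-0.03, -0.1, 0]
    - [-0.08, -0.24, 0.02]
    - [-0.13, -0.4, 0.06]
    - [-0.19, -0.56, 0.14]
    - [-0.23, -0.68, 0.23]
    - [-0.252, -0.745, 0.32]
    - [-0.252, -0.745, 0.32]
    - [-0.252, -0.745, 0.32]
  twist:
    - [0, 0, 0]
    - [-0.003, -0.003, -0.004]
    - [-0.003, -0.003, -0.004]
    - [-0.003, -0.003, -0.004]
    - [-0.003, -0.003, -0.004]
    - [-0.003, -0.003, -0.004]
    - [-0.003, -0.003, -0.004]
    - [-0.003, -0.003, -0.004]

```text
clock: 8.7
eef_pos: [0.5955, -0.2149, 0.3]
eef_rot: [[-1.0, -0.009, -0.002], [-0.009, 1.0, 0.004], [0.002, 0.004, -1.0]]
ft_force: [1.0, 0.3, -2.0]
finger_gap: 0.029
grasp_force: 60.0
```

```bash
python3 -c "
from h import *
o=get_obs();print(o['eef_pos'],o['ft_force'],o['finger_gap'],np.array(o['eef_rot']))
go([.594,-.2215,.19],0)"
```

```text
[ 0.5955 -0.2149  0.3   ] [ 0.9982  0.2779 -2.0291] 0.029000466343987123 [[-1.     -0.009  -0.0022]
 [-0.009   1.      0.0038]
 [ 0.0021  0.0038 -1.    ]]
t 8.7 xyz [ 0.0064 -0.0353  0.5501] twist [ 0.0024 -0.0014  0.0057]
```

>>> drive_tool:
  jaw: [0.2, 0.2, 0.2, 0.2, 0.2, 0.2, 0.2]
  xyz:
    - [0.006, -0.035, 0.1]
    - [0.006, -0.035, 0.24]
    - [0.006, -0.035, 0.38]
    - [0.006, -0.035, 0.48]
    - [0.006, -0.035, 0.55]
    - [0.006, -0.035, 0.58]
    - [0.006, -0.035, 0.58]
  twist:
    - [0.002, -0.001, 0.006]
    - [0.002, -0.001, 0.006]
    - [0.002, -0.001, 0.006]
    - [0.002, -0.001, 0.006]
    - [0.002, -0.001, 0.006]
    - [0.002, -0.001, 0.006]
    - [0.002, -0.001, 0.006]

```text
clock: 9.4
eef_pos: [0.5946, -0.2224, 0.1848]
eef_rot: [[-1.0, -0.0, 0.001], [-0.0, 1.0, -0.001], [-0.001, -0.001, -1.0]]
ft_force: [-0.4, -0.0, -2.7]
finger_gap: 0.0292
grasp_force: 60.0
```

```bash
python3 - <<'E'
from h import *
o=get_obs();print(o['eef_pos'],o['ft_force'],o['finger_gap'])
go([.594,-.2215,.170],0)
# body mask: white-ish brown bottle against scale; report bottle's outline in side via difference with first picture
for n,(x0,y0,x1,y1) in(("side",(255,225,355,355)),("top",(295,130,375,215))):
    im=get_image(n)[:,:,::-1];cv2.imwrite(f"pics/{n}7.png",im)
    c=im[y0:y1,x0:x1].astype(int)
    m=(c[:,:,2]-c[:,:,0]>2)&(c.max(2)>60)
    print(n)
    for r in range(0,y1-y0,5):
        xs=np.where(m[r])[0]
        if len(xs): print(y0+r,xs.min()+x0,xs.max()+x0,len(xs))
E
```

```text
[ 0.5946 -0.2224  0.1848] [-0.4018 -0.0285 -2.6888] 0.029185967249592114
t 9.4 xyz [0.0033 0.0043 0.074 ] twist [-0.0005  0.0005  0.    ]
side
225 349 350 2
230 352 354 3
250 305 318 6
255 304 309 6
260 296 308 13
265 295 331 25
270 295 333 39
275 294 333 40
280 293 332 40
285 293 330 38
290 261 329 41
295 262 328 44
300 285 329 44
305 285 330 46
310 287 329 43
315 267 326 37
320 298 321 24
335 271 271 1
340 341 350 10
345 273 327 17
350 285 298 14
top
150 334 335 2
160 321 326 6
165 318 337 20
170 317 336 20
175 317 332 16
180 318 330 13
185 322 330 9
```

>>> drive_tool:
  jaw: [0.2, 0.2, 0.2, 0.2, 0.2]
  xyz:
    - [0.003, 0.004, 0.025]
    - [0.003, 0.004, 0.045]
    - [0.003, 0.004, 0.06]
    - [0.003, 0.004, 0.07]
    - [0.003, 0.004, 0.07]
  twist:
    - [0, 0, 0]
    - [0, 0, 0]
    - [0, 0, 0]
    - [0, 0, 0]
    - [0, 0, 0]

```text
clock: 10.0
eef_pos: [0.5933, -0.2226, 0.1701]
eef_rot: [[-1.0, 0.001, -0.0], [0.001, 1.0, -0.001], [0.0, -0.001, -1.0]]
ft_force: [0.1, 0.0, -3.0]
finger_gap: 0.0289
grasp_force: 60.1
```

>>> drive_tool:
  jaw: [0.2, 0.2, 0.2]
  xyz:
    - [0, 0, 0.005]
    - [0, 0, 0.005]
    - [0, 0, 0.005]
  twist:
    - [0, 0, 0]
    - [0, 0, 0]
    - [0, 0, 0]

```text
clock: 10.3
eef_pos: [0.5938, -0.2227, 0.1698]
eef_rot: [[-1.0, 0.001, 0.001], [0.001, 1.0, -0.002], [-0.001, -0.001, -1.0]]
ft_force: [0.5, 0.7, -2.8]
finger_gap: 0.0295
grasp_force: 60.1
```

>>> drive_tool:
  jaw: [0.2, 0.2, 0.2]
  xyz:
    - [0, 0, 0.005]
    - [0, 0, 0.005]
    - [0, 0, 0.005]
  twist:
    - [0, 0, 0]
    - [0, 0, 0]
    - [0, 0, 0]

```text
clock: 10.6
eef_pos: [0.594, -0.2229, 0.1691]
eef_rot: [[-1.0, 0.001, 0.002], [0.001, 1.0, -0.002], [-0.002, -0.002, -1.0]]
ft_force: [-0.0, 0.5, -0.7]
finger_gap: 0.0294
grasp_force: 60.2
```

>>> drive_tool:
  jaw: [0.2, 0.2, 0.2]
  xyz:
    - [0, 0, 0.005]
    - [0, 0, 0.005]
    - [0, 0, 0.005]
  twist:
    - [0, 0, 0]
    - [0, 0, 0]
    - [0, 0, 0]

```text
clock: 10.9
eef_pos: [0.5944, -0.223, 0.169]
eef_rot: [[-1.0, 0.001, 0.002], [0.001, 1.0, -0.002], [-0.002, -0.002, -1.0]]
ft_force: [-0.8, 0.8, 5.3]
finger_gap: 0.0294
grasp_force: 61.0
```

Contact came at 0.169 m, as predicted. Releasing gently.

>>> drive_tool:
  jaw: [0.2, 0.2, 0.34, 0.37, 0.4, 0.45, 0.5, 0.6]
  xyz:
    - [0, 0, -0.003]
    - [0, 0, -0.003]
    - [0, 0, -0.003]
    - [0, 0, -0.003]
    - [0, 0, -0.003]
    - [0, 0, -0.003]
    - [0, 0, -0.003]
    - [0, 0, -0.003]
  twist:
    - [0, 0, 0]
    - [0, 0, 0]
    - [0, 0, 0]
    - [0, 0, 0]
    - [0, 0, 0]
    - [0, 0, 0]
    - [0, 0, 0]
    - [0, 0, 0]
  force: 20

```text
clock: 11.7
eef_pos: [0.5935, -0.2226, 0.1679]
eef_rot: [[-1.0, 0.001, 0.0], [0.001, 1.0, -0.001], [-0.0, -0.001, -1.0]]
ft_force: [0.6, -1.0, -0.3]
finger_gap: 0.051
grasp_force: 0.0
```

>>> drive_tool:
  jaw: [0.8, 1, 1, 1, 1, 1, 1, 1]
  xyz:
    - [0, 0, 0]
    - [0, 0, 0]
    - [0, 0, 0]
    - [0, 0, -0.08]
    - [0, 0, -0.2]
    - [0, 0, -0.4]
    - [0, 0, -0.65]
    - [0, 0, -0.85]
  twist:
    - [0, 0, 0]
    - [0, 0, 0]
    - [0, 0, 0]
    - [0, 0, 0]
    - [0, 0, 0]
    - [0, 0, 0]
    - [0, 0, 0]
    - [0, 0, 0]

```text
clock: 12.5
eef_pos: [0.5939, -0.2231, 0.3426]
eef_rot: [[-1.0, 0.002, 0.004], [0.002, 1.0, -0.002], [-0.004, -0.002, -1.0]]
ft_force: [1.8, 0.3, 0.2]
finger_gap: 0.0852
grasp_force: 0.0
```

>>> drive_tool:
  jaw: [1, 1, 1, 1, 1, 1, 1]
  xyz:
    - [0.2, 0, 0]
    - [0.4, 0, 0]
    - [0.6, 0, 0]
    - [0.8, 0, 0]
    - [0.9, 0, 0]
    - [0.9, 0, 0]
    - [0.9, 0, 0]
  twist:
    - [0, 0, 0]
    - [0, 0, 0]
    - [0, 0, 0]
    - [0, 0, 0]
    - [0, 0, 0]
    - [0, 0, 0]
    - [0, 0, 0]

```text
clock: 13.2
eef_pos: [0.414, -0.2225, 0.3394]
eef_rot: [[-1.0, 0.002, 0.004], [0.002, 1.0, -0.001], [-0.004, -0.001, -1.0]]
ft_force: [0.4, 0.3, 0.6]
finger_gap: 0.0853
grasp_force: 0.0
```

```bash
python3 - <<'E'
from h import *
a=cv2.imread("pics/side0.png").astype(int);im=get_image("side")[:,:,::-1];t=get_image("top")[:,:,::-1];cv2.imwrite("pics/side8.png",im);cv2.imwrite("pics/top8.png",t)
b=cv2.imread("pics/top0.png").astype(int)
# expected silhouette of upright bottle centred on ring
cx,cy=.602,-.2215
pts=[[cx+sx*.035,cy+sy*.029,z] for sx in(-1,1) for sy in(-1,1) for z in(.022,.152)]+[[cx-.008+sx*.015,cy+sy*.015,z] for sx in(-1,1) for sy in(-1,1) for z in(.16,.202)]
for n,new,old,box in(("side",im,a,(260,180,350,350)),("top",t,b,(290,130,380,215))):
    x0,y0,x1,y1=box;h=cv2.convexHull(np.float32([proj(n,p) for p in pts])[:, None])
    E=np.zeros(a.shape[:2],np.uint8);cv2.fillPoly(E,[np.int32(np.round(h))],1)
    d=(np.abs(new.astype(int)-old).max(2)>18).astype(np.uint8);d[:y0]=0;d[y1:]=0;d[:,:x0]=0;d[:,x1:]=0
    print(n,"exp bbox",cv2.boundingRect(E),"diff bbox",cv2.boundingRect(d),"overlap",(d&E).sum()/E.sum(),"outside",(d&(1-E)).sum(),E.sum())
    cn=max(cv2.findContours(((new.astype(int)[:,:,2]-new[:,:,0]>2)&(d>0)).astype(np.uint8),0,1)[0],key=cv2.contourArea)
    print("bottle-colour bbox",cv2.boundingRect(cn),cv2.contourArea(cn),cv2.minAreaRect(cn))
o=get_obs();print(o["clock"],o["eef_pos"],o["ft_force"])
E
```

```text
side exp bbox (289, 246, 45, 70) diff bbox (260, 180, 74, 145) overlap 0.8520685332218972 outside 633 2393
bottle-colour bbox (291, 249, 43, 75) 2250.5 ((312.0635070800781, 286.0082092285156), (39.7350959777832, 74.41533660888672), 7.352379322052002)
top exp bbox (323, 149, 32, 37) diff bbox (324, 150, 56, 65) overlap 0.6921606118546845 outside 147 1046
bottle-colour bbox (324, 154, 29, 31) 370.5 ((333.43511962890625, 173.7108154296875), (32.51811981201172, 23.7720890045166), 43.66777801513672)
13.3 [ 0.4148 -0.222   0.3389] [ 0.0935  1.2501 -0.5984]
```

```bash
python3 -c "
from bench import *
print(job_done())"
```

```text
the job is handed in; nothing more can be done
None
```

I tipped the dosing bottle outward about 15°, lifted it along its lean and stood it upright on the scale's ring. I then let go and handed the job in at about 13 s. Camera outlines from both views put it within a few millimetres of the ring's middle, and the other three bottles were still in the rack after the lift. I viewed 12 pictures, over the limit of 10.

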